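# Show the amber oil standard in the colour-check lamp

## Robot

A 6-joint arm with a two-finger parallel gripper is mounted at the origin on the work surface. World frame = base frame: x ahead of the robot, y to its left, z up, the work surface at z = 0. Lengths are in m, angles in rad, forces in N, time in s.
With the tool pointing down it reaches from about 0.325 to 0.85 m from the base axis. Payload 15.5 kg.
Tool frame: the origin (TCP) lies midway between the tips of the shut fingers; the grasp point (between the pads) lies 19 mm behind it (r.pinch_z is the distance from the TCP to the grasp point, in m); z points along the fingers, y is the line along which they close (so a half turn about z gives the same grasp; the last joint's range is limited). The gripper opens to 91 mm and grips with 3 to 60 N. Pads are 32 mm wide; open, the fingers measure 118 mm over their backs; the gripper's body (76 mm by 178 mm) begins 60 mm behind the grasp point.
Start: joints at [1.109, 0.494, 1.345, -0, 1.302, -0.096], TCP at [0.224, 0.584, 0.214] pointing down, gripper open.
Joint ranges: [-2.91, 2.91], [-0.82, 2.16], [0.22, 2.67], [-1.22, 4.37], [0.12, 2.79], [-3.08, 3.08]. Speed limits (rad/s): [1.89, 1.89, 2.57, 3.01, 3.01, 3.01].

## Interface

Orientations are given as a rotation vector (axis times angle).
In Python, from cell import sensors, grab_frame, camera_params, job_done, masks_of, mark_of, r gives the robot as it stands.
- The arm moves only by the shell command python3 -m creep 'ROWS' [FORCE]. ROWS is a JSON object of lists of equal length, an entry for each row: "linear": the shift along the tool's x, y, z normalised to -1 to 1, where 1 is 0.5 m, a list of three; "delta_rot": the turn, a rotation vector about the tool's x, y, z normalised to -1 to 1, where 1 is 90 degrees, a list of three; "fingers": the opening in per cent of the stroke, from 0 (shut) to 100 (fully open). A call has 1 to 10 rows; each row is the pose to reach, as a shift and turn from the pose commanded when the call began, along the tool's axes at that moment; what a row does not reach only later rows make up. A row lasts 1/8 s, in which the tool goes at most 62.5 mm and 10.7 degrees, less where a joint would pass 70% of its speed; a pose out of reach is approached as far as the arm can. A call with a number of a shift or a turn outside -1 to 1 is refused whole. A call with a gripper value outside its range is refused whole. The fingers move at their own pace and stop on an object; FORCE is the grip in N (left out, the last holds). Time passes only in rows, so rows that repeat a pose let the fingers close. It gives the time, the measured TCP pose, the force, the opening and the grip force at its end, in the units of the state.
- sensors.observe(): the state, without advancing time (a new reading comes with each control period).
- grab_frame(name): name is "scene" or "side" or "wrist"; returns the picture (420x560x3 uint8, blue, green, red); there is no depth.
- camera_params(name): a dict with "mtx" (3x3 intrinsics, pixels), "rvec" (rotation vector, rad) and "tvec" (3), from world to camera coordinates, as OpenCV has them. Camera axes: x right, y down, z forward; pixel columns grow to the right and rows downward; lengths in m; the calibration is good to about 2 mm. A picture is of the moment at which its call begins: read the wrist's pose just before it. camera_params takes no time and is no camera call; for the wrist camera it gives the pose at the moment of the call.
- job_done(): hands the job in; it is judged then, once.
Trained networks look in the newest picture that a camera, given by its name, has taken for a name from the list of things; names that differ only in an ending like _2 or _b are one class to them, and where a whole thing is asked for, a point or a joint stands for the part that bears it (a point fixed in the world has none). Each returns a list of dicts, best first, with "p" (0 to 1); they miss things now and then, are a little off and sometimes report something else, mostly with a low value. They report only what shows in the picture. A call takes as long as a camera call. They do not tell look-alikes from the thing itself.
- masks_of(target, camera): "mask" (420x560 bool, what is visible of it) and "extent" ([left, top, width, height] in pixels, round what is visible of it).
- mark_of(target, camera): "at" ([column, row] in pixels: a listed point, or the origin of a listed thing).
The state is a dict: "time_s": time; "joint_positions": joint angles; "joint_velocities": joint speeds; "joint_torque": joint torques, N m; "tool_pos": TCP position; "ee_rot": TCP orientation; "force": force on the tool from outside, world axes, zero at the start; "ft_torque": the same for the moment, N m; "opening": finger opening in m; "grasp_force": force on a finger pad.
Only numpy, scipy, OpenCV 4.12 (cv2) and the standard library are available. Lean on these libraries where they do the work, as an engineer would, in place of code of your own. Each camera call takes 0.05 s, during which the arm holds its last target. There are 200 camera calls.

## Task

First stand the white viewing screen upright and square across the lamp's beam, its face 20 cm in front of the lens and the ring on it centred on the beam, and let go of it. Then take the amber cuvette from the rack, touching it with the fingers only on its two frosted faces, never on the clear faces or the stopper, and hold it upright and still in the beam, halfway between lens and screen, its middle on the beam and its clear faces square to it. Leave everything else where it stands, and finish while still holding the cuvette there, in the fingers alone.

Things in the scene. Friction and masses are not known exactly. Their poses are not given: they have to be found in the camera images.
- lamp: colour-check lamp, fixed to the bench: grey finned round housing 52 mm thick with a black snout 36 mm thick, on a steel post and a 90 x 120 mm base plate. Origin: centre of the base's underside. z up; the beam leaves level along the lamp's own -y axis, 110 mm above the bench, 8 mm thick. The housing's highest point is 141 mm above the bench
- lamp_lens (a point): centre of the lens in the end of the snout, 65 mm from the lamp's origin along its -y and 110 mm up; same axes as the lamp, so the beam starts here and runs along this frame's -y
- screen: loose viewing screen, 350 g: upright white plate 120 mm wide (along its x), 10 mm thick (along its y), reaching from 22 to 160 mm above its underside, in a dark steel foot 120 mm (x) by 70 mm (y) by 12 mm with an aluminium clamp strip 22 mm thick (y) up to 22 mm. Alike on both faces, either may face the lamp; both faces look along its y axis. Origin: centre of the foot's underside. Stands on the bench; the top of the plate can be gripped across its thickness
- screen_mark (a point): centre of the plate's thickness at the middle of the dark 40 mm ring drawn on its faces, 110 mm above the underside; same axes as the screen, each face is 5 mm from here along y
- rack: blue cuvette rack fixed to the bench, 196 mm (x) by 56 mm (y) by 18 mm high, with three wells in a row along its x, 66 mm apart, the middle one at its centre; each well is 39 x 33 mm, 12 mm deep, its floor 6 mm above the bench. Origin: centre of the underside
- amber: amber cuvette: sealed colour standard, 110 g, 36 mm (x) by 30 mm (y) by 50 mm high, amber stopper 20 (x) by 16 (y) by 8 mm on top. Its two white FROSTED faces look along +y and -y (30 mm apart); its two CLEAR faces look along +x and -x (36 mm apart); light goes through it along x. Origin: centre of the underside. Stands upright in one of the wells, loose by 1.5 mm, its x along the rack's x
- amber_mid (a point): middle of the amber cuvette's glass, 25 mm above its underside; same axes as the cuvette. Parts named in the rules: amber_c1 and amber_c2 are the frosted faces, amber_c3 and amber_c4 the clear faces, amber_c5 the stopper
- green: green cuvette, same shape and size as the amber one, in another well; leave it there. Origin: centre of the underside
- pale: pale, nearly colourless cuvette, same shape and size as the amber one, in another well; leave it there. Origin: centre of the underside
- oil: dark green oil bottle standing on the bench, 68 mm thick, 200 mm high; leave it there. Origin: centre of the underside
- tin: low tin with a red label standing on the bench, 84 mm thick, 58 mm high; leave it there. Origin: centre of the underside
There are look-alikes about, which are no part of the job. What is shaped like the lamp but blue is not meant. Leave any black look-alike of the amber alone.

How it is judged:
On the way, in this order (a step that is already met when the one before it is completed fails the run):
1. the screen stands on the bench, let go, square across the beam 20 cm in front of the lens (y of screen_mark in the frame of lamp_lens between -0.227 and -0.183 m and x of screen_mark in the frame of lamp_lens between -0.014 and 0.014 m and angle between the y axis of screen and the y axis of lamp, either way round below 0.14 rad and angle between screen's own z axis and vertical below 0.05 rad and height (world z) of screen below 0.004 m and linear speed of screen below 0.01 m/s and contact force between screen and the fingers below 0.1 N), for 0.3 s.
2. the amber cuvette is lifted clear of the rack (height (world z) of amber above 0.03 m and contact force between amber and rack below 0.05 N and contact force between each of amber_c1, amber_c2 and the fingers above 0.5 N), for 0.1 s.
At the end, for the whole second after the job is handed in: Amber cuvette held still in the air by its frosted faces: middle within 8 mm sideways and 10 mm in height of the beam, 80-120 mm from the lens, square within 8 deg, upright within 7. Screen upright, let go, face 178-222 mm from the lens, ring within 14 mm, square within 8 deg. Rest in place (all of step 1 and y of amber_mid in the frame of lamp_lens between -0.12 and -0.08 m and x of amber_mid in the frame of lamp_lens between -0.008 and 0.008 m and z of amber_mid in the frame of lamp_lens between -0.01 and 0.01 m and angle between the x axis of amber and the y axis of lamp, either way round below 0.14 rad and angle between amber's own z axis and vertical below 0.12 rad and linear speed of amber below 0.015 m/s and angular speed of amber below 0.1 rad/s and contact force between each of amber_c1, amber_c2 and the fingers above 0.5 N and contact force between amber and screen below 0.05 N and contact force between amber and lamp below 0.05 N and contact force between amber and rack below 0.05 N and distance of each of green, pale from where it was at the start of the episode below 0.02 m and distance of each of oil, tin from where it was at the start of the episode below 0.03 m); the arm keeps its last pose, push and grip.
It fails at once if the fingers touch a clear face or the stopper of the amber cuvette (contact force between any of amber_c3, amber_c4, amber_c5 and the fingers above 0.3 N).
It fails at once if another cuvette is lifted out or shoved (distance of any of green, pale from where it was at the start of the episode above 0.02 m).
It fails at once if the bottle or the tin is shoved or knocked over (distance of any of oil, tin from where it was at the start of the episode above 0.03 m or angle between any of oil, tin's own z axis and vertical above 0.3 rad).
It also fails if it takes over 50 s, if anything falls off the work surface, if the arm or the gripper's body presses on something with over 40 N, if the wrist force passes 120 N, or if a joint passes its speed limit or range.

## Working session

There is one attempt and no reset: what is moved stays moved. The work goes in short steps, Python scripts to look and compute and a shell command to move; the robot and the scene stay as the last step left them, time stands still between calls to the robot, and variables do not carry over. Pictures are saved under pics/ and viewed, at most 10 in all, crops included, and the job is handed in when it is done.

```bash
ls; mkdir -p pics
python3 - <<'E'
from cell import *
import cv2, numpy as np
s=sensors.observe(); print(s['time_s'],s['tool_pos'],s['ee_rot'],r.pinch_z)
for c in ['scene','side']:
    im=grab_frame(c); cv2.imwrite(f'pics/{c}0.png',im)
    for n in ['lamp','lamp_lens','screen','screen_mark','rack','amber','amber_mid','green','pale','oil','tin']:
        try: print(c,n,[(np.round(d['at'],1).tolist(),round(d['p'],2)) for d in mark_of(n,c)])
        except Exception as e: print(n,e)
E
```

```text
pics
0.0 [0.22341848 0.58331471 0.21334626] [-5.71353360e-01 -3.08889392e+00  1.80529315e-03] 0.0188
scene lamp [([379.5, 192.8], 0.72), ([309.6, 185.1], 0.69), ([371.2, 165.1], 0.66)]
scene lamp_lens [([296.2, 158.8], 0.95), ([368.2, 169.0], 0.93), ([359.2, 143.8], 0.67)]
scene screen [([247.2, 212.3], 0.89)]
scene screen_mark [([245.0, 186.0], 0.64)]
scene rack [([177.2, 249.6], 0.7)]
scene amber [([218.9, 253.3], 0.77)]
scene amber_mid [([220.1, 247.8], 0.81), ([190.8, 254.4], 0.68)]
scene green [([178.9, 251.6], 0.66)]
scene pale [([167.9, 239.2], 0.48)]
scene oil [([117.2, 292.1], 0.67)]
scene tin [([318.8, 271.8], 0.9)]
side lamp [([201.5, 145.6], 0.81), ([249.7, 157.9], 0.6), ([213.1, 199.0], 0.59)]
side lamp_lens [([253.8, 146.0], 0.88), ([208.8, 182.8], 0.69)]
side screen [([243.4, 259.9], 0.92)]
side screen_mark [([241.8, 232.1], 0.73)]
side rack [([293.0, 328.4], 0.72), ([314.7, 311.7], 0.36)]
side amber [([315.1, 316.1], 0.71), ([303.2, 291.7], 0.6)]
side amber_mid [([309.0, 287.7], 0.71), ([317.2, 308.8], 0.63)]
side green [([293.0, 328.6], 0.63)]
side pale [([265.1, 333.1], 0.64)]
side oil [([347.9, 388.5], 0.67), ([313.9, 315.8], 0.28)]
side tin [([350.5, 222.9], 0.81)]
```

View pics/scene0.png

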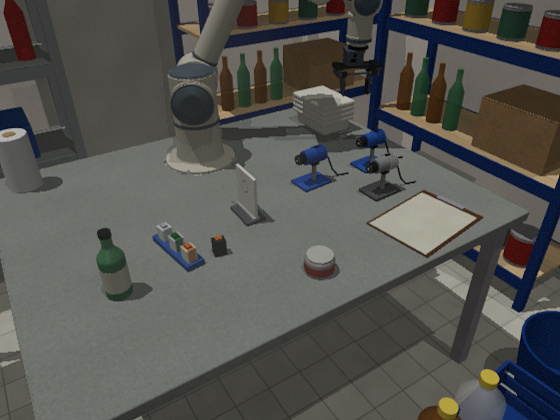

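View pics/side0.png

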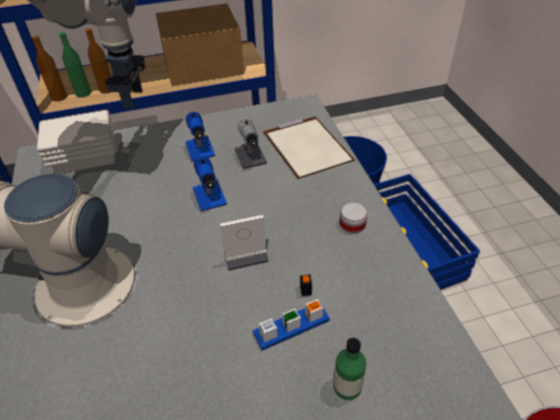

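The scene picture shows the grey lamp at (380,185), two blue look-alikes, the screen at (247,200), the rack at (178,248) with amber at its right end (189,253), and the black look-alike at (218,245). The side picture shows the lamp at (250,150), screen (243,240), rack (291,325), amber (315,310), black (306,285), tin (353,218) and bottle (348,370).

```bash
cat > h.py <<'E'
from cell import *
import cv2, numpy as np
from scipy.spatial.transform import Rotation as R
def cam(c):
    p=camera_params(c); K=np.array(p['mtx'],float); Rm=R.from_rotvec(np.ravel(p['rvec'])).as_matrix(); t=np.ravel(p['tvec']); return K,Rm,t
def onz(c,uv,z,P=None):
    K,Rm,t=P or cam(c); o=-Rm.T@t; d=Rm.T@np.linalg.solve(K,[uv[0],uv[1],1]); return o+d*(z-o[2])/d[2]
def tri(a,b,Pa=None,Pb=None):
    Ps=[]
    for c in ('scene','side'):
        K,Rm,t=cam(c); Ps.append(K@np.c_[Rm,t])
    x=cv2.triangulatePoints(Ps[0],Ps[1],np.array(a,float).reshape(2,1),np.array(b,float).reshape(2,1)); return (x[:3]/x[3]).ravel()
def proj(c,X,P=None):
    K,Rm,t=P or cam(c); x=K@(Rm@np.array(X)+t); return x[:2]/x[2]
E
python3 - <<'E'
from h import *
np.set_printoptions(precision=4,suppress=True)
print('lens',tri((368.2,169),(253.8,146)))
for n,a,b in [('lamp',(379.5,192.8),(249.7,157.9)),('screen',(247.2,212.3),(243.4,259.9)),('rack',(177.2,249.6),(293,328.4)),('amber',(190.8,256),(315.1,316.1)),('pale',(167.9,239.2),(265.1,333.1)),('oil',(117.2,292.1),(347.9,388.5)),('tin',(318.8,271.8),(350.5,222.9)),('black',(219,254),(306,292))]:
    z=0.006 if n in('amber','pale') else 0
    print(n,onz('scene',a,z),onz('side',b,z),tri(a,b))
print('mark',tri((245,186),(241.8,232.1)))
for c in('scene','side'):
    K,Rm,t=cam(c);print(c,-Rm.T@t)
K,Rm,t=cam('wrist'); s=sensors.observe(); T=R.from_rotvec(s['ee_rot']).as_matrix()
print('wrist cam in tool',T.T@(-Rm.T@t-s['tool_pos']),'axes\n',T.T@Rm.T, K, T)
# screen base corners approx via mask extents
for c in('scene','side'):
  for n in ('screen','lamp','rack','oil','tin'):
    print(c,n,[(d['extent'],round(d['p'],2)) for d in masks_of(n,c)])
E
```

```text
lens [0.5869 0.3497 0.108 ]
lamp [0.5917 0.4131 0.    ] [0.5819 0.4198 0.    ] [ 0.5828  0.4235 -0.0057]
screen [ 0.4479 -0.0364  0.    ] [ 0.4524 -0.0427  0.    ] [ 0.4522 -0.0406  0.0013]
rack [ 0.5098 -0.3054  0.    ] [ 0.5251 -0.3074  0.    ] [ 0.5233 -0.311   0.0095]
amber [ 0.5666 -0.286   0.006 ] [ 0.5911 -0.2926  0.006 ] [ 0.5877 -0.2966  0.0206]
pale [ 0.4544 -0.3121  0.006 ] [ 0.4509 -0.303   0.006 ] [ 0.4513 -0.3078  0.0065]
oil [ 0.5942 -0.5064  0.    ] [ 0.6022 -0.5019  0.    ] [ 0.6008 -0.506   0.0064]
tin [ 0.8162 -0.0129  0.    ] [0.8103 0.0032 0.    ] [ 0.81   -0.0033 -0.0019]
black [ 0.5953 -0.2109  0.    ] [ 0.5936 -0.2074  0.    ] [ 0.5937 -0.2089 -0.0003]
mark [ 0.4587 -0.0411  0.1118]
scene [ 1.6059 -0.626   0.8642]
side [ 0.3316 -0.9788  1.1326]
wrist cam in tool [ 0.0794 -0.0003 -0.1708] axes
 [[ 0.0006 -0.959  -0.2832]
 [ 1.      0.0003  0.0008]
 [-0.0007 -0.2832  0.959 ]] [[354.6381   0.     280.2152]
 [  0.     354.6381 204.568 ]
 [  0.       0.       1.    ]] [[-0.9338  0.3577 -0.    ]
 [ 0.3577  0.9338 -0.    ]
 [ 0.     -0.0001 -1.    ]]
scene screen [([232.0, 165.6, 32.8, 59.8], 0.6)]
scene lamp [([358.8, 153.7, 49.1, 48.8], 0.96), ([290.3, 141.9, 56.5, 51.0], 0.89), ([351.0, 128.2, 36.6, 45.9], 0.65)]
scene rack [([153.1, 233.7, 48.7, 38.2], 0.9)]
scene oil [([94.2, 228.2, 37.3, 75.5], 0.59)]
scene tin [([302.3, 247.7, 30.7, 31.5], 0.56)]
side screen [([218.2, 218.2, 49.2, 56.2], 0.94)]
side lamp [([194.6, 159.1, 31.1, 50.4], 0.85), ([188.3, 110.3, 26.5, 52.1], 0.77), ([236.2, 119.8, 30.3, 50.6], 0.76)]
side rack [([254.1, 311.2, 77.6, 43.3], 0.95), ([282.2, 309.4, 19.2, 24.1], 0.42)]
side oil [([336.6, 337.5, 28.5, 62.7], 0.66), ([281.8, 310.6, 19.9, 21.1], 0.53), ([258.0, 318.0, 20.4, 22.7], 0.17)]
side tin [([338.1, 202.6, 30.5, 32.8], 0.59)]
```

```bash
python3 -m creep '{"linear":[[-0.11,-0.04,-0.12],[-0.22,-0.08,-0.174],[-0.34,-0.115,-0.174],[-0.45,-0.15,-0.174],[-0.56,-0.19,-0.174],[-0.67,-0.23,-0.174],[-0.78,-0.265,-0.174],[-0.887,-0.303,-0.174],[-0.887,-0.303,-0.174],[-0.887,-0.303,-0.174]],"delta_rot":[[0,0,-0.1],[0,0,-0.2],[0,0,-0.233],[0,0,-0.233],[0,0,-0.233],[0,0,-0.233],[0,0,-0.233],[0,0,-0.233],[0,0,-0.233],[0,0,-0.233]],"fingers":[60,60,60,60,60,60,60,60,60,60]}' 40
python3 - <<'E'
from h import *
np.set_printoptions(precision=4,suppress=True)
P=cam('wrist'); im=grab_frame('wrist'); cv2.imwrite('pics/w1.png',im)
s=sensors.observe(); print(s['time_s'],s['tool_pos'],s['ee_rot'])
for n,z in [('lamp',0),('lamp_lens',.11),('screen_mark',.11),('screen',0)]:
    for d in mark_of(n,'wrist'): print(n,d['at'],d['p'],onz('wrist',d['at'],z,P))
E
```

```text
time_s: 2.95
tool_pos: [0.5833, 0.2836, 0.3007]
ee_rot: [-0.0, -3.141, -0.0]
force: [-0.4, 0.2, 0.4]
opening: 0.0545
grasp_force: 0.0
3.0 [0.5828 0.2841 0.3009] [ 0.0012 -3.1411 -0.0002]
lamp [478.5, 22.4] 0.81 [0.4141 0.5221 0.    ]
lamp [251.9, 13.7] 0.69 [0.4048 0.2494 0.    ]
lamp [382.5, 161.8] 0.56 [0.5831 0.4203 0.    ]
lamp_lens [353.0, 185.5] 0.77 [0.5896 0.3595 0.11  ]
screen [22.7, 61.5] 0.56 [ 0.4581 -0.0356 -0.    ]
```

View pics/w1.png

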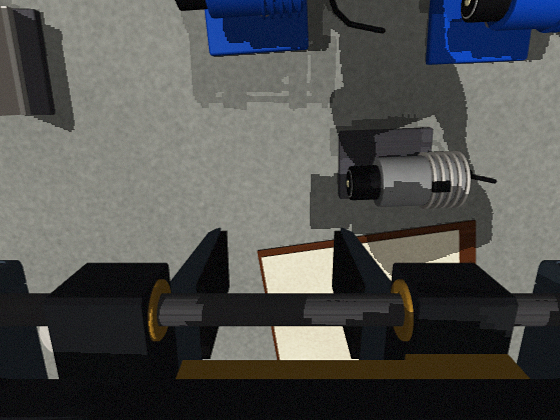

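Wrist view: lens end at about (349,183), the housing axis runs almost level to (470,180); the base's far edge is from (339,129) to (433,127). The screen is at the left edge.

Run:
```python
import cv2
im=cv2.imread('pics/w1.png'); c=im[110:225,325:505]; cv2.imwrite('pics/w1c.png',cv2.resize(cv2.convertScaleAbs(c,alpha=1.6,beta=20),None,fx=4.4,fy=4.4,interpolation=cv2.INTER_CUBIC))
```

```text
(no output)
```

View pics/w1c.png

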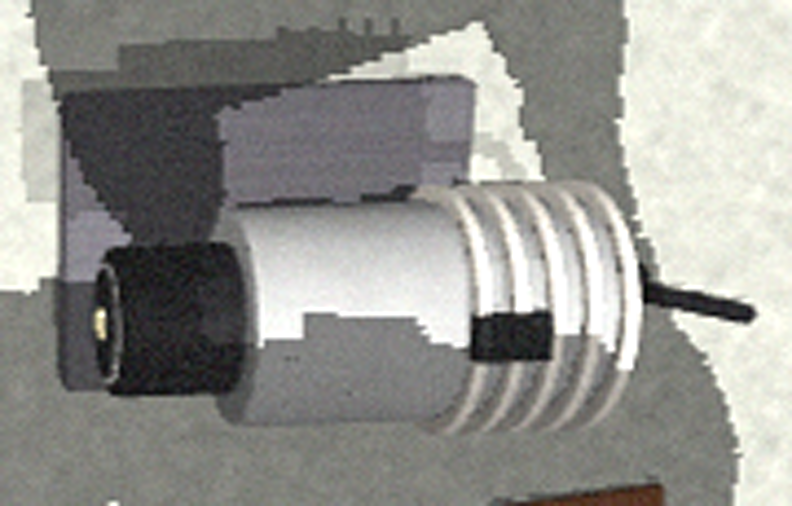

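Run:
```python
from h import *
np.set_printoptions(precision=4,suppress=True)
P=cam('wrist'); f=lambda u,v,z:onz('w',(325+u/4.4,110+v/4.4),z,P)
L=f(101,325,.11); print('lens',L)
for a,b,z in [((62,95),(475,77),.01),((240,424),(455,413),.11),((240,209),(440,195),.11),((115,321),(240,316),.11),((115,321),(350,310),.11)]:
    A,B=f(*a,z),f(*b,z); d=B-A; print(A,B,np.degrees(np.arctan2(-d[0],d[1])),np.hypot(*d[:2]))
```

```text
lens [0.5875 0.355  0.11  ]
[0.5422 0.3595 0.01  ] [0.5368 0.4791 0.01  ] 2.579740320193451 0.1197143231639436
[0.612  0.3901 0.11  ] [0.6091 0.4419 0.11  ] 3.1857141708371985 0.051852882594689495
[0.5598 0.3858 0.11  ] [0.5564 0.432  0.11  ] 4.1591134406504064 0.04630825582765619
[0.5865 0.3583 0.11  ] [0.5853 0.3879 0.11  ] 2.468485309826438 0.029638658243012005
[0.5865 0.3583 0.11  ] [0.5837 0.4139 0.11  ] 2.869263259237546 0.05565612251536789
```

```bash
python3 -m creep '{"linear":[[0.04,-0.1,0],[0.09,-0.22,0],[0.13,-0.33,0],[0.175,-0.44,0],[0.22,-0.55,0],[0.26,-0.65,0],[0.26,-0.65,0],[0.26,-0.65,0]],"delta_rot":[[0,0,0],[0,0,0],[0,0,0],[0,0,0],[0,0,0],[0,0,0],[0,0,0],[0,0,0]],"fingers":[60,60,60,60,60,60,60,60]}'
python3 - <<'E'
from h import *
np.set_printoptions(precision=4,suppress=True)
P=cam('wrist'); im=grab_frame('wrist'); cv2.imwrite('pics/w2.png',im)
s=sensors.observe(); print(s['time_s'],s['tool_pos'],s['ee_rot'])
np.savez('P2.npz',K=P[0],R=P[1],t=P[2])
for n,z in [('screen_mark',.11),('screen',0)]:
    for d in mark_of(n,'wrist'): print(n,d['at'],d['p'],onz('wrist',d['at'],z,P))
E
```

```text
time_s: 4.2
tool_pos: [0.4537, -0.041, 0.3012]
ee_rot: [-0.0, 3.141, 0.0]
force: [0.7, 0.5, -0.6]
opening: 0.0548
grasp_force: 0.0
4.25 [ 0.4539 -0.0406  0.3011] [-0.0018  3.1411  0.0003]
screen_mark [283.2, 186.0] 0.92 [ 0.461  -0.0381  0.11  ]
screen [284.0, 168.3] 0.62 [ 0.4629 -0.0361  0.    ]
```

View pics/w2.png

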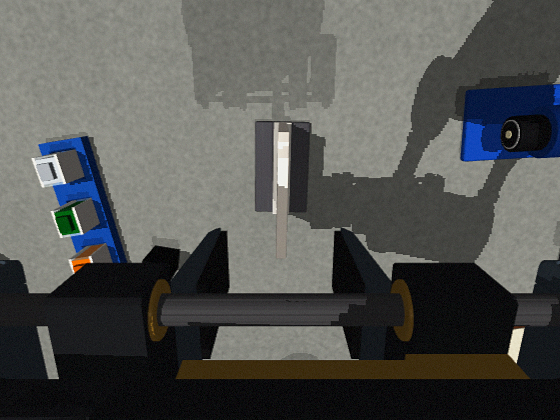

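The screen is seen from above: plate top from (284,122) to (281,258), foot around it from (255,121) to (308,212); the rack with pale, green and amber cuvettes is at the left, amber at (88,262).

Run:
```python
from h import *
np.set_printoptions(precision=4,suppress=True)
z=np.load('P2.npz'); P=(z['K'],z['R'],z['t'])
A=onz('',(284.3,122.5),.16,P);B=onz('',(281.2,258),.16,P); d=B-A
print(A,B,(A+B)/2,np.hypot(*d[:2]),np.degrees(np.arctan2(d[1],d[0])))
A=onz('',(255,121),.012,P);B=onz('',(308,121),.012,P); C=onz('',(255.5,212),.012,P); print(A,B,C,(B+C)/2, np.degrees(np.arctan2((C-A)[1],(C-A)[0])))
# rack top far-right edge
A=onz('',(87,136),.018,P);B=onz('',(39,143),.018,P);C=onz('',(130,265),.018,P);print('rack',A,B,C,np.degrees(np.arctan2((C-A)[1],(C-A)[0])),np.hypot(*(A-B)[:2]))
```

```text
[ 0.393  -0.0378  0.16  ] [ 0.52   -0.0403  0.16  ] [ 0.4565 -0.0391  0.16  ] 0.1270176099868542 -1.1181256573997638
[ 0.4001 -0.0731  0.012 ] [ 0.4001 -0.0061  0.012 ] [ 0.5209 -0.0748  0.012 ] [ 0.4605 -0.0404  0.012 ] -0.7967900681955515
rack [ 0.4184 -0.2851  0.018 ] [ 0.4272 -0.3473  0.018 ] [ 0.5972 -0.2522  0.018 ] 10.413110100329716 0.06286514309291044
```

```bash
python3 -m creep '{"linear":[[-0.012,0,0.1],[-0.012,0,0.2],[-0.012,0,0.29],[-0.012,0,0.352],[-0.012,0,0.352],[-0.012,0,0.352],[-0.012,0,0.352],[-0.012,0,0.352],[-0.012,0,0.352],[-0.012,0,0.352]],"delta_rot":[[0,0,0.01],[0,0,0.01],[0,0,0.01],[0,0,0.01],[0,0,0.01],[0,0,0.01],[0,0,0.01],[0,0,0.01],[0,0,0.01],[0,0,0.01]],"fingers":[60,60,60,60,60,0,0,0,0,0]}' 40
```

```text
time_s: 5.6
tool_pos: [0.4596, -0.0415, 0.1251]
ee_rot: [0.025, 3.141, 0.0]
force: [-0.4, -2.1, -3.9]
opening: 0.0096
grasp_force: 40.1
```

```bash
python3 -m creep '{"linear":[[0,0,-0.03],[0,0,-0.06],[-0.04,0.04,-0.06],[-0.09,0.11,-0.06],[-0.15,0.2,-0.06],[-0.21,0.29,-0.06],[-0.25,0.36,-0.06],[-0.268,0.386,-0.06],[-0.268,0.386,-0.06],[-0.268,0.386,-0.06]],"delta_rot":[[0,0,0],[0,0,0],[0,0,-0.01],[0,0,-0.02],[0,0,-0.03],[0,0,-0.039],[0,0,-0.039],[0,0,-0.039],[0,0,-0.039],[0,0,-0.039]],"fingers":[0,0,0,0,0,0,0,0,0,0]}' 40
python3 - <<'E'
from h import *
P=cam('wrist'); im=grab_frame('wrist'); cv2.imwrite('pics/w3.png',im)
s=sensors.observe(); print(s['tool_pos'],s['ee_rot'])
for n in ['lamp_lens']:
    for d in mark_of(n,'wrist'): print(n,d['at'],d['p'],onz('wrist',d['at'],.11,P))
E
```

```text
time_s: 6.85
tool_pos: [0.5958, 0.1485, 0.1546]
ee_rot: [0.071, -3.14, 0.001]
force: [0.0, 0.1, -4.7]
opening: 0.0098
grasp_force: 40.0
[0.59590906 0.14836857 0.15483393] [ 7.04890018e-02 -3.14000551e+00  5.07243388e-04]
```

View pics/w3.png

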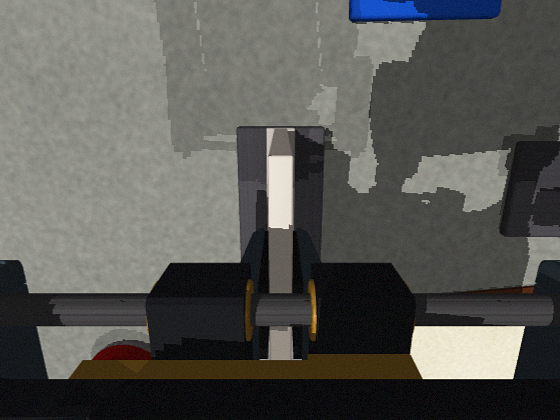

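The screen is held square in the fingers; plate-top far end at about (281,128)–(281,155), foot from (238,127) to (324,127).

Run:
```python
from h import *
np.set_printoptions(precision=4,suppress=True)
P=cam('wrist')
for uv,z in [((267,128),.19),((294,128),.19),((268,154),.19),((293,154),.19),((238,127),.042),((324,127),.042)]: print(uv,z,onz('',uv,z,P))
s=sensors.observe();c=np.array([.597-.06*np.cos(.045),.150-.06*.045])
print(proj('',[c[0],c[1],.19],P))
```

```text
(267, 128) 0.19 [0.5269 0.1399 0.19  ]
(294, 128) 0.19 [0.5265 0.15   0.19  ]
(268, 154) 0.19 [0.5367 0.1406 0.19  ]
(293, 154) 0.19 [0.5362 0.1502 0.19  ]
(238, 127) 0.042 [0.5384 0.1123 0.042 ]
(324, 127) 0.042 [0.5354 0.1796 0.042 ]
[285.4629 155.7855]
```

```bash
python3 -m creep '{"linear":[[-0.002,0.003,0.02],[-0.002,0.003,0.04],[-0.002,0.003,0.055],[-0.002,0.003,0.06],[-0.002,0.003,0.06],[-0.002,0.003,0.06],[-0.002,0.003,0.06],[-0.002,0.003,0.06],[-0.002,0.003,0.06],[-0.002,0.003,0.06]],"delta_rot":[[0,0,0],[0,0,0],[0,0,0],[0,0,0],[0,0,0],[0,0,0],[0,0,0],[0,0,0],[0,0,0],[0,0,0]],"fingers":[0,0,0,0,0,0,40,40,40,40]}' 40
python3 -m creep '{"linear":[[0,0,-0.06],[0,0,-0.15],[0,0,-0.25],[0,0,-0.35],[0,0,-0.35]],"delta_rot":[[0,0,0],[0,0,0],[0,0,0],[0,0,0],[0,0,0]],"fingers":[50,60,60,60,60]}' 40
python3 - <<'E'
from h import *
np.set_printoptions(precision=4,suppress=True)
P=cam('wrist'); im=grab_frame('wrist'); cv2.imwrite('pics/w4.png',im)
s=sensors.observe(); print(s['time_s'],s['tool_pos'],s['ee_rot'])
np.savez('P4.npz',K=P[0],R=P[1],t=P[2])
for n in ['lamp_lens','screen_mark']:
    for d in mark_of(n,'wrist'): print(n,d['at'],d['p'],onz('wrist',d['at'],.11,P))
E
```

```text
time_s: 8.2
tool_pos: [0.5975, 0.151, 0.125]
ee_rot: [-0.072, 3.141, 0.0]
force: [-0.2, -0.0, 0.4]
opening: 0.0363
grasp_force: 0.0
time_s: 8.82
tool_pos: [0.5993, 0.1513, 0.3041]
ee_rot: [-0.072, 3.134, 0.001]
force: [0.3, -0.4, -0.4]
opening: 0.0545
grasp_force: 0.0
8.875 [0.5982 0.1511 0.3016] [-0.0718  3.1373  0.0007]
screen_mark [278.3, 176.3] 0.94 [0.5981 0.149  0.11  ]
```

View pics/w4.png

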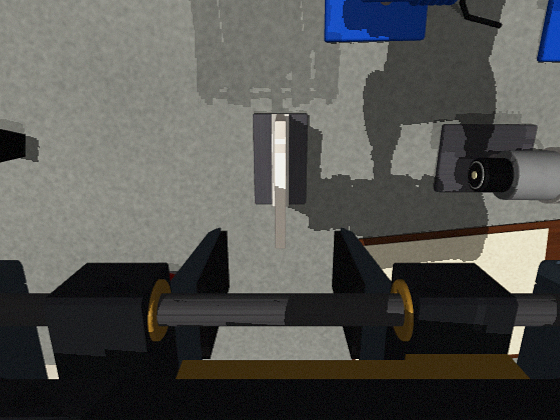

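The screen stands upright, plate top (280,121)–(280,248), square in the picture; the lens is at (475,174), the lamp base's far edge (445,125)–(535,125).

Run:
```python
from h import *
np.set_printoptions(precision=4,suppress=True)
z=np.load('P4.npz'); P=(z['K'],z['R'],z['t'])
L=onz('',(475,174.5),.11,P); a=onz('',(280.3,121),.16,P); b=onz('',(279.8,248),.16,P)
f=[onz('',q,.012,P) for q in [(254,113.5),(308,113.5),(255,204)]]; c=(f[1]+f[2])/2
e=[onz('',q,.01,P) for q in [(445,125),(535,125)]];d=e[1]-e[0]
print(L,a,b,c,f,'lampyaw',np.degrees(np.arctan2(-d[0],d[1])),np.hypot(*d[:2]))
# rack/amber from P2 view
z=np.load('P2.npz'); P=(z['K'],z['R'],z['t'])
```

```text
[0.5867 0.3547 0.11  ] [0.5384 0.1482 0.16  ] [0.6574 0.1533 0.16  ] [0.5981 0.1515 0.012 ] [array([0.54  , 0.1152, 0.012 ]), array([0.5368, 0.1834, 0.012 ]), array([0.6594, 0.1196, 0.012 ])] lampyaw 2.6507218994743496 0.11545704995640607
```

```bash
python3 -m creep '{"linear":[[0.008,-0.09,0],[0.018,-0.21,0],[0.029,-0.33,0.02],[0.04,-0.45,0.04],[0.05,-0.57,0.06],[0.06,-0.69,0.08],[0.07,-0.8,0.1],[0.076,-0.884,0.1],[0.076,-0.884,0.1],[0.076,-0.884,0.1]],"delta_rot":[[0,0,0],[0,0,-0.01],[0,0,-0.02],[0,0,-0.04],[0,0,-0.06],[0,0,-0.083],[0,0,-0.083],[0,0,-0.083],[0,0,-0.083],[0,0,-0.083]],"fingers":[60,60,60,60,60,60,60,60,60,60]}'
python3 - <<'E'
from h import *
np.set_printoptions(precision=4,suppress=True)
P=cam('wrist'); im=grab_frame('wrist'); cv2.imwrite('pics/w5.png',im)
cv2.imwrite('pics/w5c.png',cv2.resize(im[60:270,140:420],None,fx=2.8,fy=2.8,interpolation=cv2.INTER_CUBIC))
s=sensors.observe(); print(s['time_s'],s['tool_pos'],s['ee_rot'],s['joint_positions'])
np.savez('P5.npz',K=P[0],R=P[1],t=P[2])
for n,z in [('amber_mid',.031),('amber',.006),('green',.006),('rack',0)]:
    for d in mark_of(n,'wrist'): print(n,d['at'],d['p'],onz('wrist',d['at'],z,P))
E
```

```text
time_s: 10.22
tool_pos: [0.5793, -0.2916, 0.2488]
ee_rot: [0.276, -3.128, -0.002]
force: [0.4, 0.9, -0.3]
opening: 0.0548
grasp_force: 0.0
10.275 [ 0.5795 -0.2912  0.2492] [ 0.2771 -3.1282 -0.0018] [-0.5578  0.5     1.2333  0.0002  1.4099 -2.3054]
amber_mid [277.3, 178.6] 0.79 [ 0.5844 -0.2941  0.031 ]
amber_mid [352.9, 198.2] 0.58 [ 0.5918 -0.2056  0.031 ]
amber [277.0, 172.0] 0.81 [ 0.582  -0.2951  0.006 ]
green [278.4, 117.3] 0.79 [ 0.5197 -0.3044  0.006 ]
rack [277.7, 55.2] 0.7 [ 0.4549 -0.3167  0.    ]
```

View pics/w5c.png

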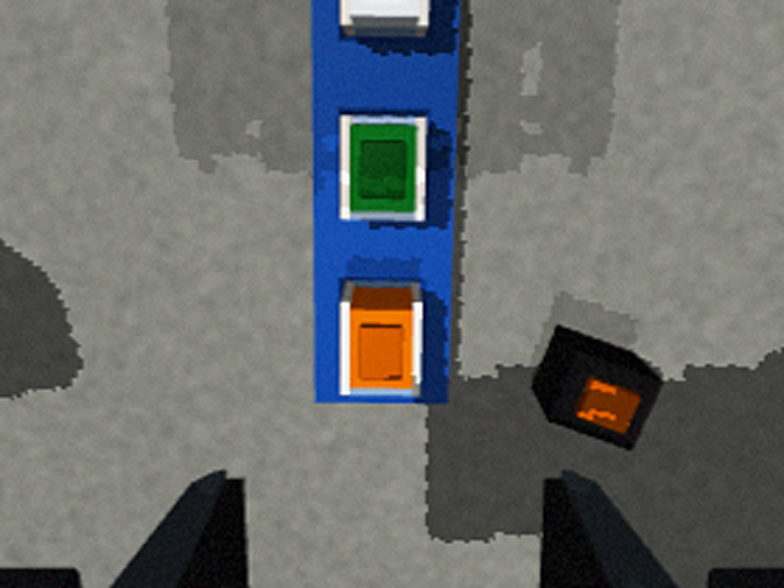

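Close view: the amber cuvette's top spans crop (340,305)–(421,393), i.e. full-picture (261,169)–(290,200), aligned with the rack and with the tool; the black look-alike is well to the right at (600,390).

Run:
```python
from h import *
np.set_printoptions(precision=4,suppress=True)
z=np.load('P5.npz'); P=(z['K'],z['R'],z['t']); s=sensors.observe(); T=R.from_rotvec(s['ee_rot']).as_matrix()
f=lambda u,v,z:onz('',(140+u/2.8,60+v/2.8),z,P)
def tl(p): return T.T@(p-s['tool_pos'])
c=[f(*q,.056) for q in [(341,305),(421,305),(421,394),(340,394)]]
print('amber',np.mean(c,0),tl(np.mean(c,0)),[tl(x) for x in c])
print('stopper',tl(f(381,353,.064)))
print('rack left',tl(f(313,20,.018)),tl(f(316,402,.018)),'end',tl(f(447,402,.018)))
print('left side amber',tl(f(341,290,.056)),tl(f(340,393,.056)),'right',tl(f(421,290,.056)),tl(f(420,393,.056)))
```

```text
amber [ 0.5861 -0.2951  0.056 ] [-0.0054 -0.0048  0.194 ] [array([ 0.0117, -0.0195,  0.194 ]), array([0.0117, 0.0102, 0.194 ]), array([-0.0226,  0.0104,  0.194 ]), array([-0.0226, -0.0204,  0.194 ])]
stopper [-0.0047 -0.0046  0.186 ]
rack left [ 0.1138 -0.0303  0.232 ] [-0.0368 -0.0326  0.232 ] end [-0.0369  0.0226  0.232 ]
left side amber [ 0.0173 -0.0194  0.194 ] [-0.0222 -0.0204  0.194 ] right [0.0173 0.0102 0.194 ] [-0.0222  0.0101  0.194 ]
```

```bash
python3 -m creep '{"linear":[[-0.01,-0.009,0.1],[-0.01,-0.009,0.2],[-0.01,-0.009,0.3],[-0.01,-0.009,0.38],[-0.01,-0.009,0.43],[-0.01,-0.009,0.448],[-0.01,-0.009,0.448]],"delta_rot":[[0,0,0.01],[0,0,0.01],[0,0,0.01],[0,0,0.01],[0,0,0.01],[0,0,0.01],[0,0,0.01]],"fingers":[60,60,60,60,60,60,60]}'
python3 -m creep '{"linear":[[0,0,0],[0,0,0],[0,0,0],[0,0,0],[0,0,0],[0,0,0]],"delta_rot":[[0,0,0],[0,0,0],[0,0,0],[0,0,0],[0,0,0],[0,0,0]],"fingers":[0,0,0,0,0,0]}' 25
```

```text
time_s: 11.35
tool_pos: [0.5856, -0.2956, 0.0262]
ee_rot: [0.252, -3.131, -0.0]
force: [0.1, -0.6, -0.2]
opening: 0.0548
grasp_force: 0.0
time_s: 12.1
tool_pos: [0.5858, -0.2961, 0.0266]
ee_rot: [-0.252, 3.131, -0.001]
force: [-0.5, 1.0, 7.0]
opening: 0.0299
grasp_force: 25.0
```

```bash
python3 -m creep '{"linear":[[0,0,-0.02],[0,0,-0.06],[0,0,-0.12],[0,0,-0.2],[0,0,-0.28],[0,0,-0.36],[0,0,-0.42],[0,0,-0.44],[0,0,-0.44]],"delta_rot":[[0,0,0],[0,0,0],[0,0,0],[0,0,0],[0,0,0],[0,0,0],[0,0,0],[0,0,0],[0,0,0]],"fingers":[0,0,0,0,0,0,0,0,0]}' 25
```

```text
time_s: 13.22
tool_pos: [0.5854, -0.2958, 0.2459]
ee_rot: [-0.252, 3.131, -0.0]
force: [0.4, 0.1, -1.7]
opening: 0.0301
grasp_force: 25.0
```

```bash
python3 -m creep '{"linear":[[-0.006,0.04,0],[-0.016,0.1,0],[-0.03,0.18,0],[-0.042,0.26,0],[-0.055,0.34,0],[-0.068,0.42,0],[-0.08,0.5,0],[-0.09,0.56,0],[-0.096,0.592,0],[-0.096,0.592,0]],"delta_rot":[[0,0,-0.06],[0,0,-0.16],[0,0,-0.26],[0,0,-0.36],[0,0,-0.46],[0,0,-0.57],[0,0,-0.68],[0,0,-0.79],[0,0,-0.88],[0,0,-0.927]],"fingers":[0,0,0,0,0,0,0,0,0,0]}' 25
python3 - <<'E'
from h import *
np.set_printoptions(precision=4,suppress=True)
s=sensors.observe(); T=R.from_rotvec(s['ee_rot']).as_matrix(); print(s['tool_pos'],T,s['joint_positions'])
print(T.T@(np.array([.592,.2545,.246])-s['tool_pos'])/.5)
E
```

```text
time_s: 14.48
tool_pos: [0.5823, 0.0499, 0.2403]
ee_rot: [2.166, -2.218, 0.071]
force: [0.7, -1.1, -1.4]
opening: 0.0297
grasp_force: 25.0
[0.5823 0.0499 0.2403] [[-0.0235 -0.9997  0.0029]
 [-0.9978  0.0233 -0.0613]
 [ 0.0612 -0.0043 -0.9981]] [ 0.0205  0.4142  1.4105 -0.0634  1.3158 -3.0817]
[-0.408  -0.0099 -0.0365]
```

```bash
python3 -m creep '{"linear":[[-0.06,0,0],[-0.12,0,0],[-0.12,0,0]],"delta_rot":[[0,0,0.08],[0,0,0.1],[0,0,0.1]],"fingers":[0,0,0]}' 25
python3 - <<'E'
from h import *
np.set_printoptions(precision=4,suppress=True)
s=sensors.observe(); T=R.from_rotvec(s['ee_rot']).as_matrix(); print(T,s['joint_positions'])
E
```

```text
time_s: 14.85
tool_pos: [0.5839, 0.1094, 0.2365]
ee_rot: [1.985, -2.386, 0.075]
force: [0.2, -0.3, -0.3]
opening: 0.0299
grasp_force: 25.0
[[-0.1816 -0.9834  0.0024]
 [-0.9816  0.1811 -0.0607]
 [ 0.0593 -0.0134 -0.9982]] [ 0.1208  0.4347  1.3862 -0.0625  1.3261 -2.8229]
```

```bash
cat > d.py <<'E'
from h import *
import sys
np.set_printoptions(precision=4,suppress=True)
yaw=np.radians(float(sys.argv[4]) if len(sys.argv)>4 else 92.6)
Td=R.from_euler('z',yaw).as_matrix()@np.array([[-1,0,0],[0,1,0],[0,0,-1.]])
s=sensors.observe(); T=R.from_rotvec(s['ee_rot']).as_matrix()
print('t',s['time_s'],s['tool_pos'],'lin',T.T@(np.array(sys.argv[1:4],float)-s['tool_pos'])/.5,'rot',R.from_matrix(T.T@Td).as_rotvec()/(np.pi/2),'j',s['joint_positions'])
E
python3 d.py .592 .2545 .246
```

```text
t 14.85 [0.5839 0.1094 0.2365] lin [-0.2867  0.0364 -0.0365] rot [-0.0042 -0.0386 -0.1451] j [ 0.1208  0.4347  1.3862 -0.0625  1.3261 -2.8229]
```

```bash
python3 -m creep '{"linear":[[-0.07,0.009,-0.02],[-0.16,0.02,-0.036],[-0.24,0.03,-0.036],[-0.287,0.036,-0.036],[-0.287,0.036,-0.036],[-0.287,0.036,-0.036],[-0.287,0.036,-0.036],[-0.287,0.036,-0.036]],"delta_rot":[[0,-0.01,0],[-0.002,-0.02,0],[-0.004,-0.039,-0.03],[-0.004,-0.039,-0.08],[-0.004,-0.039,-0.13],[-0.004,-0.039,-0.145],[-0.004,-0.039,-0.145],[-0.004,-0.039,-0.145]],"fingers":[0,0,0,0,0,0,0,0]}' 25; python3 d.py .592 .2545 .1056
python3 - <<'E'
from h import *
P=cam('wrist'); im=grab_frame('wrist'); cv2.imwrite('pics/w6.png',im)
np.savez('P6.npz',K=P[0],R=P[1],t=P[2])
E
```

```text
time_s: 15.85
tool_pos: [0.5934, 0.2524, 0.2475]
ee_rot: [-2.265, 2.173, -0.003]
force: [-0.6, -0.4, -0.6]
opening: 0.0298
grasp_force: 25.0
t 15.85 [0.5934 0.2524 0.2475] lin [-0.0041  0.0036  0.2837] rot [-0.0019  0.0002 -0.0024] j [ 0.3099  0.4934  1.2499 -0.0004  1.3953 -2.8733]
```

View pics/w6.png

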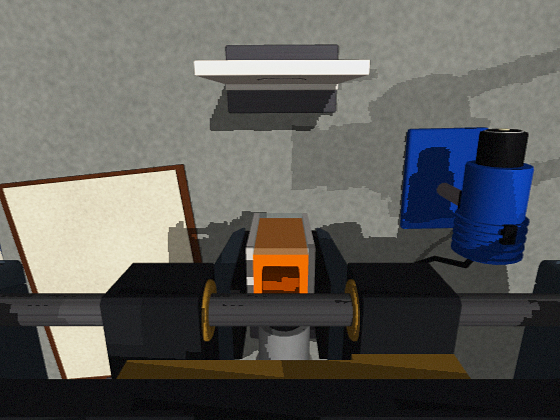

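The amber cuvette is held upright in the fingers, stopper at (283,278), glass square; the screen is ahead (195–370,68) and the lamp's snout below the bar at (285,345).

```bash
python3 -m creep '{"linear":[[-0.002,0.002,0.04],[-0.004,0.004,0.11],[-0.004,0.004,0.18],[-0.004,0.004,0.24],[-0.004,0.004,0.275],[-0.004,0.004,0.284],[-0.004,0.004,0.284],[-0.004,0.004,0.284],[-0.004,0.004,0.284],[-0.004,0.004,0.284]],"delta_rot":[[0,0,0],[0,0,0],[0,0,0],[0,0,0],[0,0,0],[0,0,0],[0,0,0],[0,0,0],[0,0,0],[0,0,0]],"fingers":[0,0,0,0,0,0,0,0,0,0]}' 25; python3 d.py .592 .2545 .1056
python3 - <<'E'
from h import *
np.set_printoptions(precision=4,suppress=True)
for n in ['amber_mid','screen_mark','lamp_lens']:
    q={}
    for c in ('scene','side'):
        if n=='amber_mid': cv2.imwrite(f'pics/{c}7.png',grab_frame(c))
        else: grab_frame(c)
        q[c]=[(np.round(d['at'],1),round(d['p'],2)) for d in mark_of(n,c)]
    print(n,q)
print([ (c,proj(c,[.592,.2545,.11]),proj(c,[.598,.151,.11]),proj(c,[.587,.3546,.11])) for c in('scene','side')])
a=cv2.imread('pics/scene7.png')[100:240,230:430]; b=cv2.imread('pics/side7.png')[70:280,180:320]
cv2.imwrite('pics/f.png',np.hstack([cv2.resize(a,(457,320),interpolation=cv2.INTER_CUBIC),cv2.resize(b,(320,480),interpolation=cv2.INTER_CUBIC)[:320]]) if 0 else np.hstack([cv2.copyMakeBorder(cv2.resize(a,(457,320),interpolation=cv2.INTER_CUBIC),0,160,0,0,cv2.BORDER_CONSTANT),cv2.resize(b,(320,480),interpolation=cv2.INTER_CUBIC)]))
E
```

```text
time_s: 17.15
tool_pos: [0.592, 0.255, 0.106]
ee_rot: [-2.267, 2.171, -0.003]
force: [-0.6, 0.7, -1.1]
opening: 0.0301
grasp_force: 25.0
t 17.15 [0.592 0.255 0.106] lin [ 0.0011 -0.      0.0009] rot [-0.0024  0.0005 -0.0013] j [ 0.3144  0.6305  1.4129 -0.0004  1.0943 -2.8704]
amber_mid {'scene': [(array([166.4, 240.7]), 0.73), (array([221.3, 248.9]), 0.72), (array([347.2, 176.3]), 0.49), (array([118.3, 290.8]), 0.2)], 'side': [(array([265.2, 158. ]), 0.69), (array([306.2, 288.1]), 0.64)]}
screen_mark {'scene': [(array([321.5, 186. ]), 0.96)], 'side': [(array([269.8, 178.6]), 0.73)]}
lamp_lens {'scene': [(array([297.5, 159.9]), 0.73), (array([366.6, 168.4]), 0.7), (array([359. , 143.1]), 0.67)], 'side': [(array([252.3, 144.4]), 0.88), (array([198., 136.]), 0.63), (array([210.6, 183.7]), 0.55)]}
[('scene', array([346.265 , 177.6401]), array([321.4704, 187.3466]), array([368.8883, 168.9431])), ('side', array([262.0098, 161.2599]), array([272.0985, 180.8506]), array([253.2808, 143.8214]))]
```

View pics/f.png

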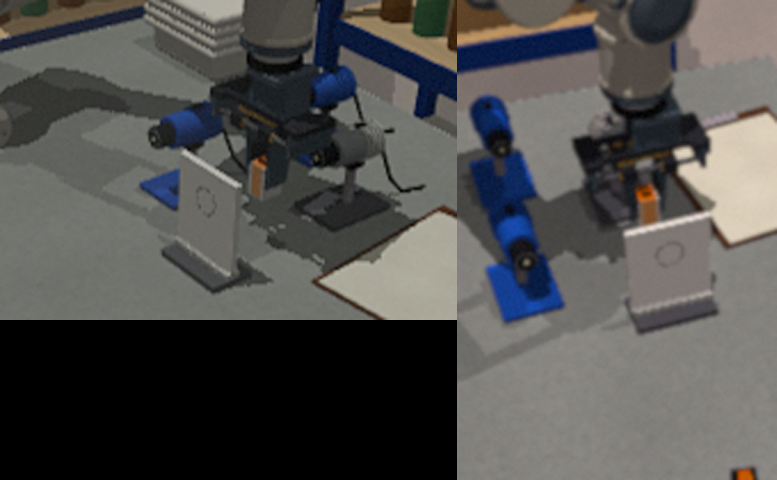

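Both views show the cuvette upright in the fingers between lens and screen, and the screen standing free. The network marks for lens, cuvette and ring lie within 2–5 px of the planned points.

```bash
python3 -c "
from cell import *
s=sensors.observe(); print(s['time_s'],s['opening'],s['grasp_force'],s['joint_velocities']); print(job_done())"
```

```text
17.75 0.030052938135274324 24.999538958072662 [-0.00097885 -0.00081571 -0.00035326  0.00102135  0.00095259  0.00203293]
the job is handed in; nothing more can be done
None
```

I handed the job in at 17.75 s, with no verdict shown: by my measurements the screen stands free and square about 20 cm from the lens, and the amber cuvette is held by its frosted faces about 10 cm from the lens; on the way the last joint briefly touched its range limit (-3.08 rad), with no failure reported.

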